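# Pin the bottle clamp open

### The arm

A 6-joint arm with a two-finger parallel gripper is mounted at the origin on the work surface. World frame = base frame: x ahead of the robot, y to its left, z up, the work surface at z = 0. Lengths are in m, angles in degrees, forces in N, time in s.
With the tool pointing down it reaches from about 0.3 to 0.75 m from the base axis. Payload 8.5 kg.
Tool frame: the origin (TCP) lies on the centre line of the jaws, within the pads' length; the fingertips stand 17 mm ahead of it and the grasp point (between the pads) lies 2 mm behind it (env.tip_extent is the distance from the TCP to the fingertips, in m); z points along the fingers, y is the direction in which the jaws open and shut (so a half turn about z gives the same grasp; the last joint's range is limited). The gripper opens to 85 mm and grips with 20 to 120 N. Pads are 22 mm wide; open, the fingers measure 114 mm over their backs; the gripper's body (76 mm by 85 mm) begins 54 mm behind the grasp point. The pads swing forward as they close: fully open they stand 13 mm farther back than shut.
Start: joints at [-12.336, 21.807, 74.336, -0, 83.858, -12.336], TCP at [0.55, 0, 0.248] pointing down, gripper open.
Joint ranges: [-178.18, 178.18], [-50.72, 133.34], [12.68, 142.11], [-81.47, 261.47], [9.98, 163.14], [-165.26, 165.26]. Speed limits (degrees/s): [136.94, 136.94, 180, 180, 180, 180].

### API

Orientations are given as a 3x3 rotation matrix whose columns are the frame's x, y, z axes.
In Python, from rig import telemetry, get_image, camera_params, close_job, env gives the robot as it stands.
- The arm moves only by the tool apply_moves, never from a script. Its argument "motion" is a list of rows, each an object of numbers: "tx", "ty", "tz": the shift along the tool's x, y, z in cm; "turn": the turn about the tool's z in degrees; "jaw": the gripper's target within -1 to 1 (fully open at 1, half-way at 0, shut at -1). In form: [{"tx": .., "ty": .., "tz": .., "turn": .., "jaw": ..}, ...]. A call has 1 to 5 rows; each row is the pose to reach, as a shift and turn from the pose measured when the call began, along the tool's axes at that moment; what a row does not reach only later rows make up. A row lasts 1/12 s, in which the tool goes at most 41.7 mm and 7.16 degrees, less where a joint would pass 70% of its speed; a pose out of reach is approached as far as the arm can. A call with a gripper value outside its range is refused whole. The fingers move at their own pace and stop on an object; "squeeze" is the grip in N (left out, the last holds). Time passes only in rows, so rows that repeat a pose let the fingers close. It gives the time, the measured TCP pose, the force and the opening at its end, in the units of the state.
- telemetry.observe(): the state, without advancing time (a new reading comes with each control period).
- get_image(name): name is "scene" or "side" or "wrist"; returns (picture, depth): 420x560x3 uint8, red, green, blue; 420x560 float32, m along the optical axis (not along the pixel's ray), 0 where there is no reading.
- camera_params(name): a dict with "fx", "fy", "cx", "cy" (pixels), "rvec" (rotation vector, rad) and "tvec" (3), from world to camera coordinates, as OpenCV has them. Camera axes: x right, y down, z forward; pixel columns grow to the right and rows downward; lengths in m; the calibration is good to about 2 mm. A picture is of the moment at which its call begins: read the wrist's pose just before it. camera_params takes no time and is no camera call; for the wrist camera it gives the pose at the moment of the call.
- close_job(): hands the job in, once; it reports no verdict.
The state is a dict: "time_s": time; "q": joint angles; "qvel": joint speeds; "joint_efforts": joint torques, N m; "position": TCP position; "tool_rot": TCP orientation; "ft_force": force on the tool from outside, world axes, zero at the start; "wrist_torque": the same for the moment, N m; "grip_width": finger opening in m.
Only numpy, scipy, OpenCV 4.12 (cv2) and the standard library are available. Lean on these libraries where they do the work, as an engineer would, in place of code of your own. Each camera call takes 0.05 s, during which the arm holds its last target. There are 200 camera calls.

### The job

The filling station's sprung blue clamp arm must be locked open for a batch change. Take the red-headed pin from the white rack, swing the arm back against its spring with the pin's steel shank, and drop the pin fully home into the yellow socket so that the arm rests against it and stays open. Leave the grey-headed pin in the rack.

Things in the scene. Friction and masses are not known exactly. Their poses are not given: they have to be found in the camera images.
- station: Dark steel plate 200 x 200 x 8 mm, fixed; low white nest (24 mm high). Origin: centre of its underside, on the table; x, y along its edges, z up. In this frame, mm: arm pivot axis x 55, y 0; yellow socket centre x -53, y -19, 110 from the pivot. Socket block 46 square, top 52 above the table; funnel mouth 34 square narrows over 20 of depth to a square hole 16 wide, its floor 8 above the table.
- clamp_arm (a joint): Blue bar's angle about its pivot, rad: 0 at rest, pointing 150 deg anticlockwise from station x, on the socket's +y side; grows anticlockwise from above to 1.2. 18 mm wide, reach 160 mm, 58 to 82 mm above the table. Spring-returned: 1.7 N at the socket's radius. Held by the pin at about 0.82: start the pin on the bar's +y side, foot 54 to 70 mm up, sweep it round the pivot to the socket, lower.
- lock_pin_head (a point): Centre of the red head of the locking pin, upright in one of the rack's two wells (either one). Pin 120 mm long, 110 g: round steel shank 14 mm thick, 86 mm long, flat foot; above it a round red head 20 mm thick, 34 mm tall. The point is on the axis, 103 mm above the foot, 17 mm below the top; z up along the pin. Fully home in the socket it is 111 mm above the table.
- grey_pin_head (a point): Centre of the grey head of the other pin, same shape and size, in the rack's other well 90 mm away; to be left there. The rack is a fixed white block 60 x 150 mm, 30 mm high; pins stand in its wells with the foot 6 mm above the table, in 16 mm wide holes 24 mm deep.

How it is judged (in metres and radians):
At the end, for the whole second after the job is handed in: The red pin stands on the yellow socket's floor (head centre 100 to 118 mm above the table, within 18 mm of the socket's centre in x and y, within 12 degrees of upright); the arm is still, at 0.7 to 1.05 rad; the grey pin's head is within 20 mm of its start (value of joint clamp_arm between 0.7 and 1.05 rad and velocity of joint clamp_arm between -0.1 and 0.1 rad/s and x of lock_pin_head in the frame of station between -0.0713 and -0.0353 m and y of lock_pin_head in the frame of station between -0.0373 and -0.0013 m and height (world z) of lock_pin_head between 0.1 and 0.118 m and angle between lock_pin_head's own z axis and vertical below 0.21 rad and distance of grey_pin_head from where it was at the start of the episode below 0.02 m); the robot touches nothing.
It fails at once if the grey pin is taken out or knocked (head moved over 30 mm) (distance of grey_pin_head from where it was at the start of the episode above 0.03 m).
It also fails if it takes over 45 s, if anything falls off the work surface, if the arm or the gripper's body presses on something with over 40 N, if the wrist force passes 120 N, or if a joint passes its speed limit or range.

## Working session

There is one attempt and no reset: what is moved stays moved. The work goes in short steps, Python scripts to look and compute and a tool call to move; the robot and the scene stay as the last step left them, time stands still between calls to the robot, and variables do not carry over. Pictures are saved under pics/ and viewed, about 8 in all and at most 12, crops included, and the job is handed in when it is done.

Besides the shell and the picture viewer there is one more tool, called after "Request:" as a command line: name --argument value ..., lists and objects as JSON in quotes. apply_moves: Moves the arm, as the interface text tells. Its arguments: {"type":"object","properties":{"motion":{"type":"array"},"squeeze":{"type":"number"}},"required":["motion"]}

```bash
mkdir -p pics
cat > h.py <<'E'
import numpy as np, cv2
from rig import telemetry, get_image, camera_params, env
def cloud(n):
    p=camera_params(n); im,d=get_image(n); d=d.astype(float)
    v,u=np.mgrid[:d.shape[0],:d.shape[1]]
    c=np.stack([(u-p['cx'])/p['fx']*d,(v-p['cy'])/p['fy']*d,d],-1)
    R=cv2.Rodrigues(np.array(p['rvec'],float))[0]
    w=(c-np.array(p['tvec']).ravel())@R
    w[d==0]=np.nan
    return im,w
E
python3 - <<'E'
from h import *
s=telemetry.observe();print(s)
for n in('scene','side'):
    im,w=cloud(n);cv2.imwrite(f'pics/{n}0.png',im[:,:,::-1]);np.savez(f'{n}0.npz',im=im,w=w)
E
```

```text
{'time_s': 0.0, 'q': array([-1.23362742e+01,  2.18396775e+01,  7.43849329e+01, -1.69114724e-04,
        8.38589394e+01, -1.23359548e+01]), 'qvel': array([-0.04169208, -0.05372683,  0.0461055 , -0.06594819,  0.10451029,
        0.00419627]), 'joint_efforts': array([-1.00240642e-03, -4.48466885e+01, -2.31285810e+01, -2.87182611e-04,
        4.73836102e-03,  1.77242771e-05]), 'position': array([5.49724270e-01, 5.25127445e-05, 2.47723015e-01]), 'tool_rot': array([[ 5.47617336e-06,  9.99998984e-01, -1.42517604e-03],
       [ 9.99999952e-01, -5.03625501e-06,  3.08679906e-04],
       [ 3.08672415e-04, -1.42517766e-03, -9.99998937e-01]]), 'ft_force': array([-1.23430792,  0.14540315,  0.10514234]), 'wrist_torque': array([-0.03162687, -0.02978696,  0.049376  ]), 'grip_width': 0.08519971303409594}
```

View pics/scene0.png

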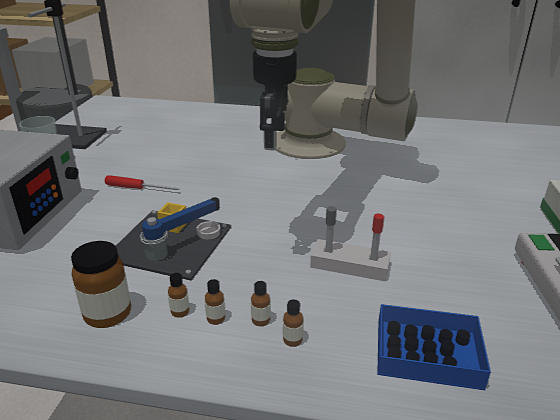

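View pics/side0.png

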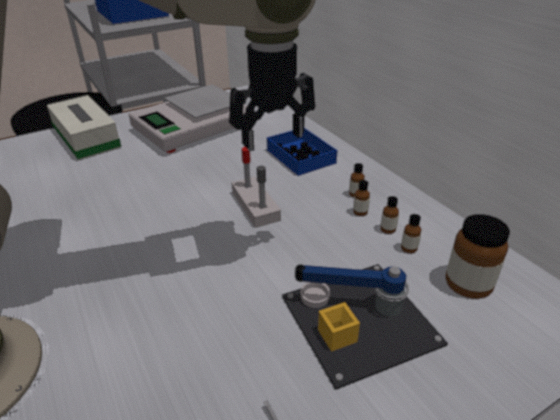

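The scene view shows the red head at about (378,224), the grey head at (332,215), the station at (170,240) and the blue arm from (152,228) to (216,204). In the side view, the red head is at (246,156), the socket at (338,326) and the pivot at (393,280).

```bash
cat > m.py <<'E'
from h import *
for n in('scene','side'):
    z=np.load(n+'0.npz');im=z['im'];w=z['w']
    hsv=cv2.cvtColor(im,cv2.COLOR_RGB2HSV);H,S,V=[hsv[...,i].astype(int) for i in range(3)]
    x,y,zz=w[...,0],w[...,1],w[...,2]
    def st(name,m):
        p=w[m]; 
        if len(p)==0: print(n,name,0);return
        print(n,name,len(p),'med',np.median(p,0).round(4),'lo',np.percentile(p,2,axis=0).round(4),'hi',np.percentile(p,98,axis=0).round(4))
        return p
    red=((H<8)|(H>172))&(S>150)&(zz>.06)&(zz<.16)&(x>.3)&(x<1)
    st('red',red)
    st('redtop',red&(zz>.122))
    p=w[red];rc=np.median(p,0)
    g=(S<60)&(zz>.095)&(zz<.135)&(np.hypot(x-rc[0],y-rc[1])<.13)&(np.hypot(x-rc[0],y-rc[1])>.06)
    st('grey',g);st('greytop',g&(zz>.122))
    yel=(H>20)&(H<32)&(S>150)&(zz>.01)&(zz<.07)&(x>.3)&(x<1)
    st('yel',yel)
    t=st('yeltop',yel&(zz>.047)&(zz<.056))
    if t is not None: print(cv2.minAreaRect((t[:,:2]*1000).astype(np.float32)))
    b=(H>100)&(H<125)&(S>120)&(zz>.05)&(zz<.1)&(np.hypot(x-np.median(w[yel][:,0]),y-np.median(w[yel][:,1]))<.25)
    st('blue',b)
    t=st('bluetop',b&(zz>.078)&(zz<.086))
    print(cv2.minAreaRect((t[:,:2]*1000).astype(np.float32)))
    yc=np.median(w[yel],0)
    pl=(zz>.004)&(zz<.012)&(V<90)&(np.hypot(x-yc[0],y-yc[1])<.25)
    pts=(w[pl][:,:2]*1000).astype(np.float32)
    mask=cv2.connectedComponents(pl.astype(np.uint8))[1]
    k=np.bincount(mask[mask>0]).argmax()
    pts=(w[mask==k][:,:2]*1000).astype(np.float32)
    r=cv2.minAreaRect(pts);print('plate',r,cv2.boxPoints(r).round(0).tolist())
    rk=(zz>.027)&(zz<.033)&(np.hypot(x-rc[0],y-rc[1])<.18)&(S<60)
    print('rack',cv2.minAreaRect((w[rk][:,:2]*1000).astype(np.float32)))
E
python3 m.py
```

```text
scene red 484 med [ 0.5912 -0.5034  0.115 ] lo [ 0.5328 -0.507   0.0965] hi [0.6104 0.2139 0.1281]
scene redtop 141 med [ 0.5904 -0.5034  0.1258] lo [ 0.5336 -0.5074  0.1221] hi [0.6106 0.2135 0.1291]
scene grey 516 med [ 0.6548 -0.5087  0.1141] lo [ 0.4659 -0.5204  0.0962] hi [ 0.681  -0.5042  0.1342]
scene greytop 166 med [ 0.6514 -0.5083  0.1291] lo [ 0.467  -0.5145  0.1224] hi [ 0.6807 -0.5039  0.1348]
scene yel 288 med [ 0.5228 -0.2362  0.0478] lo [ 0.5058 -0.256   0.0111] hi [ 0.5544 -0.2076  0.0544]
scene yeltop 151 med [ 0.5198 -0.2402  0.051 ] lo [ 0.5049 -0.2546  0.0474] hi [ 0.5505 -0.2078  0.0543]
((560.6334838867188, -352.57861328125), (48.93365478515625, 309.2984313964844), 15.936864852905273)
scene blue 960 med [ 0.6051 -0.1941  0.0773] lo [ 0.5316 -0.24    0.0604] hi [ 0.657  -0.1386  0.0848]
scene bluetop 457 med [ 0.6036 -0.1963  0.082 ] lo [ 0.5285 -0.2413  0.0785] hi [ 0.6562 -0.1403  0.0851]
((591.8042602539062, -184.03176879882812), (36.35272216796875, 165.37025451660156), 49.549720764160156)
plate ((584.6166381835938, -218.80255126953125), (201.64208984375, 203
[... 788 characters left out ...]
 ]
((525.4631958007812, -234.46519470214844), (47.42584991455078, 47.29536056518555), 81.14234161376953)
side blue 1620 med [ 0.5863 -0.1979  0.0799] lo [ 0.5192 -0.2486  0.0622] hi [ 0.6411 -0.1462  0.085 ]
side bluetop 895 med [ 0.5897 -0.197   0.0823] lo [ 0.5204 -0.2479  0.0783] hi [ 0.645  -0.144   0.0853]
((582.5499267578125, -186.53875732421875), (32.897369384765625, 170.22462463378906), 47.72123718261719)
plate ((580.4163818359375, -223.10809326171875), (199.22108459472656, 199.7326202392578), 82.33354187011719) [[468.0, -309.0], [666.0, -335.0], [693.0, -138.0], [495.0, -111.0]]
rack ((587.1910400390625, 160.24916076660156), (157.4379119873047, 61.172279357910156), 83.9276351928711)
```

Request:
apply_moves --motion '[{"tx":4,"ty":1,"tz":0,"turn":7,"jaw":1},{"tx":8,"ty":2,"tz":0,"turn":14,"jaw":1},{"tx":12,"ty":3,"tz":0,"turn":21,"jaw":1},{"tx":16,"ty":4,"tz":0,"turn":28,"jaw":1},{"tx":20,"ty":4,"tz":0,"turn":35,"jaw":1}]'

```text
time_s: 0.52
position: [0.59, 0.191, 0.2471]
tool_rot: [[0.555, 0.832, -0.002], [0.832, -0.555, 0.0], [-0.001, -0.002, -1.0]]
ft_force: [0.2, 0.0, 0.5]
grip_width: 0.0853
```

Request:
apply_moves --motion '[{"tx":0,"ty":0,"tz":0,"turn":7,"jaw":1},{"tx":0,"ty":0,"tz":0,"turn":14,"jaw":1},{"tx":0,"ty":0,"tz":0,"turn":21,"jaw":1},{"tx":0,"ty":0,"tz":0,"turn":28,"jaw":1},{"tx":0,"ty":0,"tz":0,"turn":35,"jaw":1}]'

```text
time_s: 0.93
position: [0.5898, 0.1911, 0.2466]
tool_rot: [[0.934, 0.358, -0.003], [0.358, -0.934, -0.0], [-0.003, -0.001, -1.0]]
ft_force: [0.2, 0.0, -0.9]
grip_width: 0.0856
```

Request:
apply_moves --motion '[{"tx":0,"ty":0,"tz":0,"turn":7,"jaw":1},{"tx":0,"ty":0,"tz":0,"turn":14,"jaw":1},{"tx":0,"ty":0,"tz":0,"turn":20,"jaw":1},{"tx":0,"ty":0,"tz":0,"turn":20,"jaw":1}]'

```text
time_s: 1.27
position: [0.5897, 0.1912, 0.2461]
tool_rot: [[1.0, 0.014, -0.004], [0.014, -1.0, -0.0], [-0.004, 0.0, -1.0]]
ft_force: [0.4, -0.5, -0.1]
grip_width: 0.0855
```

```bash
cat > m2.py <<'E'
from h import *
s=telemetry.observe();print(s['time_s'],s['position'].round(4),s['tool_rot'].round(3).tolist(),s['q'].round(1))
im,w=cloud('wrist');cv2.imwrite('pics/wrist1.png',im[:,:,::-1])
for n,(im,w) in {'wrist':(im,w),'scene':[np.load('scene0.npz')[k] for k in('im','w')],'side':[np.load('side0.npz')[k] for k in('im','w')]}.items():
    hsv=cv2.cvtColor(im,cv2.COLOR_RGB2HSV).astype(int);H,S=hsv[...,0],hsv[...,1]
    ok=(abs(w[...,0]-.59)<.05)&(abs(w[...,1]-.203)<.04)&(w[...,2]>.08)
    red=((H<8)|(H>172))&(S>120)&ok
    t=w[red];print(n,len(t),t.min(0).round(4),t.max(0).round(4)) if len(t) else 0
    # circle fit of the side wall, radius 10
    from scipy.optimize import least_squares
    for nm,q in(('side',t[(t[:,2]<.12)]),):
        if len(q)>10:
            r=least_squares(lambda c:np.hypot(q[:,0]-c[0],q[:,1]-c[1])-.01,[.592,.203],loss='soft_l1',f_scale=.002);print(' circ',r.x.round(4),len(q))
    q=t[t[:,2]>.123]
    if len(q): print(' top',q.mean(0).round(4),((q.min(0)+q.max(0))/2).round(4))
E
python3 m2.py
```

```text
1.2667 [0.5897 0.1912 0.2461] [[1.0, 0.014, -0.004], [0.014, -1.0, -0.0], [-0.004, 0.0, -1.0]] [ 7.  29.2 62.4  0.  88.7 96.2]
wrist 623 [0.5814 0.1638 0.094 ] [0.6092 0.236  0.3273]
 circ [0.5934 0.2072] 125
 top [0.5949 0.2068 0.1407] [0.5953 0.1999 0.2251]
scene 177 [0.588  0.1979 0.0929] [0.606  0.2154 0.1281]
 circ [0.5938 0.2075] 112
 top [0.5973 0.207  0.1257] [0.5969 0.207  0.1256]
side 91 [0.584  0.1931 0.0958] [0.598  0.213  0.1274]
 circ [0.5929 0.2057] 63
 top [0.5903 0.2015 0.1252] [0.59   0.2039 0.1254]
```

View pics/wrist1.png

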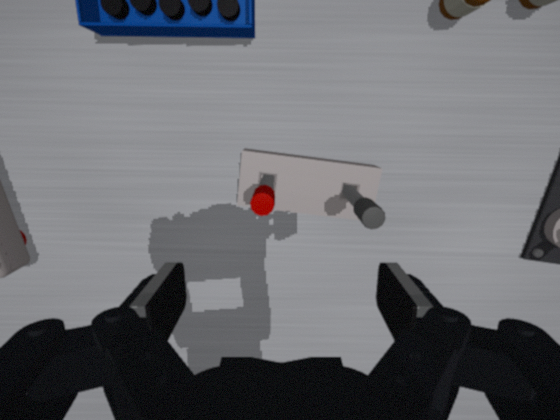

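The wrist view shows the red head at (262,200) and the grey at (371,212). The cameras agree that the red axis is at about (0.5935, 0.2065).

Request:
apply_moves --motion '[{"tx":0.4,"ty":-1.5,"tz":2,"turn":0,"jaw":1},{"tx":0.4,"ty":-1.5,"tz":5,"turn":0,"jaw":1},{"tx":0.4,"ty":-1.5,"tz":8,"turn":0,"jaw":1},{"tx":0.4,"ty":-1.5,"tz":11,"turn":0,"jaw":1},{"tx":0.4,"ty":-1.5,"tz":13.8,"turn":0,"jaw":1}]' --squeeze 80

```text
time_s: 1.73
position: [0.5925, 0.2062, 0.1064]
tool_rot: [[1.0, 0.024, -0.005], [0.024, -1.0, -0.0], [-0.005, 0.0, -1.0]]
ft_force: [0.6, 0.8, -0.6]
grip_width: 0.0853
```

Request:
apply_moves --motion '[{"tx":0,"ty":0,"tz":0,"turn":0,"jaw":1}]'

```text
time_s: 1.82
position: [0.59, 0.2058, 0.1011]
tool_rot: [[1.0, 0.027, -0.014], [0.027, -1.0, -0.002], [-0.014, 0.001, -1.0]]
ft_force: [-0.7, 0.8, -1.3]
grip_width: 0.0855
```

Request:
apply_moves --motion '[{"tx":0.3,"ty":-0.1,"tz":-0.5,"turn":0,"jaw":1},{"tx":0.3,"ty":-0.1,"tz":-0.5,"turn":0,"jaw":1},{"tx":0.3,"ty":-0.1,"tz":-0.5,"turn":0,"jaw":1}]'

```text
time_s: 2.07
position: [0.5942, 0.2071, 0.1082]
tool_rot: [[1.0, 0.028, -0.011], [0.028, -1.0, -0.001], [-0.011, 0.001, -1.0]]
ft_force: [-0.6, 1.0, 0.1]
grip_width: 0.0853
```

Request:
apply_moves --motion '[{"tx":0,"ty":0,"tz":0,"turn":0,"jaw":-1},{"tx":0,"ty":0,"tz":0,"turn":0,"jaw":-1},{"tx":0,"ty":0,"tz":0,"turn":0,"jaw":-1},{"tx":0,"ty":0,"tz":0,"turn":0,"jaw":-1},{"tx":0,"ty":0,"tz":0,"turn":0,"jaw":-1}]' --squeeze 80

```text
time_s: 2.48
position: [0.5941, 0.2071, 0.1084]
tool_rot: [[1.0, 0.028, -0.01], [0.028, -1.0, -0.001], [-0.01, 0.001, -1.0]]
ft_force: [0.1, -0.3, -0.3]
grip_width: 0.0255
```

Request:
apply_moves --motion '[{"tx":0,"ty":0,"tz":0,"turn":0,"jaw":-1},{"tx":0,"ty":0,"tz":0,"turn":0,"jaw":-1},{"tx":0,"ty":0,"tz":0,"turn":0,"jaw":-1},{"tx":0,"ty":0,"tz":0,"turn":0,"jaw":-1}]'

```text
time_s: 2.82
position: [0.5943, 0.207, 0.1086]
tool_rot: [[1.0, 0.028, -0.01], [0.028, -1.0, -0.001], [-0.01, 0.001, -1.0]]
ft_force: [-0.6, -0.5, 3.3]
grip_width: 0.018
```

Request:
apply_moves --motion '[{"tx":0,"ty":0,"tz":-1,"turn":0,"jaw":-1},{"tx":0,"ty":0,"tz":-3,"turn":0,"jaw":-1},{"tx":0,"ty":0,"tz":-7,"turn":0,"jaw":-1},{"tx":0,"ty":0,"tz":-11,"turn":0,"jaw":-1},{"tx":0,"ty":0,"tz":-15,"turn":0,"jaw":-1}]'

```text
time_s: 3.23
position: [0.5952, 0.2072, 0.2607]
tool_rot: [[1.0, 0.028, -0.011], [0.028, -1.0, -0.001], [-0.011, 0.001, -1.0]]
ft_force: [1.2, -0.0, -0.2]
grip_width: 0.018
```

Request:
apply_moves --motion '[{"tx":0,"ty":0,"tz":0,"turn":0,"jaw":-1},{"tx":0,"ty":0,"tz":0,"turn":0,"jaw":-1}]'

```text
time_s: 3.4
position: [0.5956, 0.2074, 0.2637]
tool_rot: [[1.0, 0.028, -0.006], [0.028, -1.0, -0.0], [-0.006, 0.0, -1.0]]
ft_force: [-0.5, 0.8, -2.1]
grip_width: 0.0184
```

Run:
```python
from h import *
s=telemetry.observe();print(s['time_s'],s['position'].round(4),s['grip_width'],s['ft_force'].round(1))
im,w=cloud('scene');i2,_=cloud('side')
cv2.imwrite('pics/lift.png',np.hstack([im[100:300,200:500],i2[50:250,150:450]])[:,:,::-1])
```

```text
3.4 [0.5956 0.2074 0.2637] 0.01841136199945933 [-0.5  0.8 -2.1]
```

View pics/lift.png

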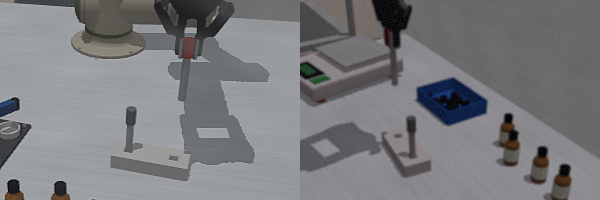

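The pin is held clear of the rack and the grey pin is still standing in its well at (411,140). Next I move to the bar's +y side.

Request:
apply_moves --motion '[{"tx":-0.2,"ty":3.5,"tz":0,"turn":1,"jaw":-1},{"tx":-0.4,"ty":7.5,"tz":0,"turn":1.6,"jaw":-1},{"tx":-0.6,"ty":11.5,"tz":0,"turn":1.6,"jaw":-1},{"tx":-0.8,"ty":15.5,"tz":0,"turn":1.6,"jaw":-1},{"tx":-1,"ty":19.5,"tz":0,"turn":1.6,"jaw":-1}]'

```text
time_s: 3.92
position: [0.5892, 0.0103, 0.2579]
tool_rot: [[1.0, 0.0, -0.017], [0.0, -1.0, -0.001], [-0.017, 0.001, -1.0]]
ft_force: [1.1, 0.1, -1.0]
grip_width: 0.0183
```

Request:
apply_moves --motion '[{"tx":-0.4,"ty":4,"tz":0,"turn":0,"jaw":-1},{"tx":-0.7,"ty":8,"tz":0,"turn":0,"jaw":-1},{"tx":-0.8,"ty":12,"tz":0,"turn":0,"jaw":-1},{"tx":-0.9,"ty":14.2,"tz":0,"turn":0,"jaw":-1},{"tx":-0.9,"ty":14.2,"tz":0,"turn":0,"jaw":-1}]'

```text
time_s: 4.33
position: [0.5793, -0.136, 0.2558]
tool_rot: [[1.0, -0.005, -0.021], [-0.005, -1.0, 0.0], [-0.021, 0.0, -1.0]]
ft_force: [-0.8, 0.6, -1.3]
grip_width: 0.018
```

```bash
cat > pin.py <<'E'
from h import *
def run(tag):
    s=telemetry.observe();P=s['position'];print(s['time_s'],P.round(4),s['tool_rot'].round(3).tolist(),s['ft_force'].round(1),s['grip_width'].round(4))
    out=[]
    for n in('scene','side'):
        im,w=cloud(n);out.append(im)
        m=(np.hypot(w[...,0]-P[0],w[...,1]-P[1])<.035)&(w[...,2]<P[2]-.022)&(w[...,2]>P[2]-.1)&(w[...,2]>.09)
        hsv=cv2.cvtColor(im,cv2.COLOR_RGB2HSV); m&=hsv[...,1]<90
        q=w[m]
        if len(q)>30:
            from scipy.optimize import least_squares
            zz=P[2]-q[:,2]
            r=least_squares(lambda c:np.hypot(q[:,0]-c[0]-c[2]*zz,q[:,1]-c[1]-c[3]*zz)-.007,[P[0],P[1],0,0],loss='soft_l1',f_scale=.001).x
            print(n,len(q),'axis at tcp',r[:2].round(4),'slope down',r[2:].round(3),'foot',(r[:2]+r[2:]*.103).round(4),'zmin',q[:,2].min().round(4))
    cv2.imwrite(f'pics/{tag}.png',np.hstack([out[0][60:360,60:360],out[1][150:420,200:500][:300] if 0 else cv2.copyMakeBorder(out[1][120:420,200:500],0,0,0,0,0)])[:,:,::-1])
E
python3 -c "from pin import *;run('start')"
```

```text
Traceback (most recent call last):
  File "pin.py", line 3, in run
    s=telemetry.observe();P=s['position'];print(s['time_s'],P.round(4),s['tool_rot'].round(3).tolist(),s['ft_force'].round(1),s['grip_width'].round(4))
                                                                                                                              ^^^^^^^^^^^^^^^^^^^^^
AttributeError: 'float' object has no attribute 'round'
```

```bash
sed -i "s/s\['grip_width'\].round(4)/round(s['grip_width'],4)/" pin.py
python3 -c "from pin import *;run('start')"
```

```text
4.3333 [ 0.5793 -0.136   0.2558] [[1.0, -0.005, -0.021], [-0.005, -1.0, 0.0], [-0.021, 0.0, -1.0]] [-0.8  0.6 -1.3] 0.018
scene 268 axis at tcp [ 0.5793 -0.1349] slope down [-0.013  0.001] foot [ 0.5779 -0.1348] zmin 0.1561
side 371 axis at tcp [ 0.5793 -0.1345] slope down [-0.017 -0.001] foot [ 0.5776 -0.1346] zmin 0.1559
```

View pics/start.png

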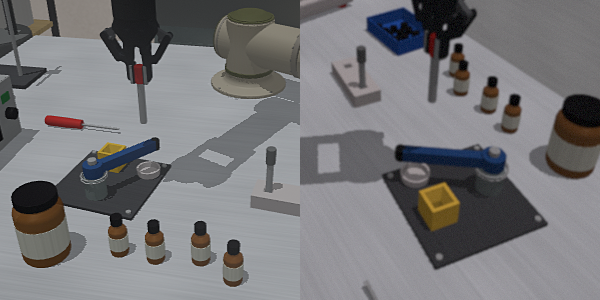

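The pin hangs upright at (143,95), on the bar's +y side and clear of it. I lower it now.

Request:
apply_moves --motion '[{"tx":0.6,"ty":-0.4,"tz":2,"turn":0,"jaw":-1},{"tx":0.6,"ty":-0.4,"tz":5,"turn":0,"jaw":-1},{"tx":0.6,"ty":-0.4,"tz":7.5,"turn":0,"jaw":-1},{"tx":0.6,"ty":-0.4,"tz":8.8,"turn":0,"jaw":-1},{"tx":0.6,"ty":-0.4,"tz":8.8,"turn":0,"jaw":-1}]'

```text
time_s: 4.85
position: [0.5825, -0.1256, 0.1645]
tool_rot: [[1.0, 0.001, -0.027], [0.001, -1.0, 0.005], [-0.027, -0.005, -1.0]]
ft_force: [1.2, 0.6, -1.1]
grip_width: 0.018
```

Request:
apply_moves --motion '[{"tx":0,"ty":0,"tz":0,"turn":0,"jaw":-1},{"tx":0,"ty":0,"tz":0,"turn":0,"jaw":-1}]'

```text
time_s: 5.02
position: [0.5826, -0.1244, 0.1647]
tool_rot: [[1.0, 0.002, -0.028], [0.002, -1.0, 0.005], [-0.028, -0.005, -1.0]]
ft_force: [0.1, 0.1, -0.9]
grip_width: 0.0177
```

Request:
apply_moves --motion '[{"tx":-0.8,"ty":1.0,"tz":0,"turn":0,"jaw":-1},{"tx":-1.6,"ty":1.9,"tz":0,"turn":0,"jaw":-1},{"tx":-2.3,"ty":2.6,"tz":0,"turn":0,"jaw":-1},{"tx":-3.0,"ty":3.4,"tz":0.1,"turn":0,"jaw":-1},{"tx":-3.5,"ty":4.1,"tz":0.1,"turn":0,"jaw":-1}]'

```text
time_s: 5.43
position: [0.5467, -0.1667, 0.1649]
tool_rot: [[1.0, 0.001, -0.027], [0.001, -1.0, 0.005], [-0.027, -0.005, -1.0]]
ft_force: [1.6, 1.0, -0.6]
grip_width: 0.0183
```

```bash
python3 -c "from pin import *;run('sweep1')"
```

```text
5.4333 [ 0.5467 -0.1667  0.1649] [[1.0, 0.001, -0.027], [0.001, -1.0, 0.005], [-0.027, -0.005, -1.0]] [ 1.6  1.  -0.6] 0.0183
scene 153 axis at tcp [ 0.546  -0.1657] slope down [-0.005  0.005] foot [ 0.5454 -0.1652] zmin 0.0905
side 217 axis at tcp [ 0.5456 -0.169 ] slope down [-0.02   0.012] foot [ 0.5435 -0.1677] zmin 0.0909
```

View pics/sweep1.png

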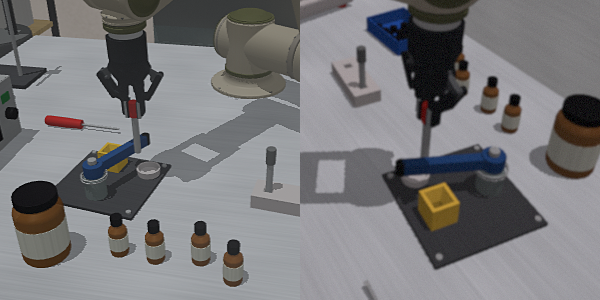

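The shank is against the bar and has started to swing it. I continue the sweep.

Request:
apply_moves --motion '[{"tx":-0.6,"ty":1.2,"tz":0,"turn":0,"jaw":-1},{"tx":-1.2,"ty":2.5,"tz":0,"turn":0,"jaw":-1},{"tx":-1.5,"ty":3.7,"tz":0,"turn":0,"jaw":-1},{"tx":-1.7,"ty":5.0,"tz":0.1,"turn":0,"jaw":-1},{"tx":-1.8,"ty":6.0,"tz":0.1,"turn":0,"jaw":-1}]'

```text
time_s: 5.95
position: [0.5286, -0.228, 0.1638]
tool_rot: [[1.0, -0.0, -0.028], [-0.0, -1.0, 0.005], [-0.028, -0.005, -1.0]]
ft_force: [1.1, 2.2, -1.3]
grip_width: 0.018
```

Request:
apply_moves --motion '[{"tx":0,"ty":0.5,"tz":0,"turn":0,"jaw":-1},{"tx":0,"ty":0.5,"tz":0,"turn":0,"jaw":-1},{"tx":0,"ty":0.5,"tz":0,"turn":0,"jaw":-1}]'

```text
time_s: 6.2
position: [0.5286, -0.233, 0.1636]
tool_rot: [[1.0, -0.001, -0.029], [-0.0, -1.0, 0.006], [-0.029, -0.006, -1.0]]
ft_force: [-0.8, 2.7, -0.9]
grip_width: 0.0184
```

```bash
cat >> pin.py <<'E'
def sock():
    im,w=cloud('side');hsv=cv2.cvtColor(im,cv2.COLOR_RGB2HSV);H,S=hsv[...,0],hsv[...,1]
    t=w[(H>20)&(H<32)&(S>150)&(abs(w[...,2]-.051)<.004)&(abs(w[...,0]-.53)<.05)]
    print('socket',cv2.minAreaRect((t[:,:2]*1000).astype(np.float32)))
E
python3 -c "from pin import *;run('sweep2');sock()"
```

```text
6.2 [ 0.5286 -0.233   0.1636] [[1.0, -0.001, -0.029], [-0.0, -1.0, 0.006], [-0.029, -0.006, -1.0]] [-0.8  2.7 -0.9] 0.0184
scene 141 axis at tcp [ 0.5293 -0.2313] slope down [-0.038 -0.002] foot [ 0.5254 -0.2314] zmin 0.0904
side 234 axis at tcp [ 0.5284 -0.2336] slope down [-0.032  0.008] foot [ 0.5251 -0.2327] zmin 0.0906
socket ((523.0183715820312, -235.79708862304688), (30.986305236816406, 58.937679290771484), 16.68279457092285)
```

View pics/sweep2.png

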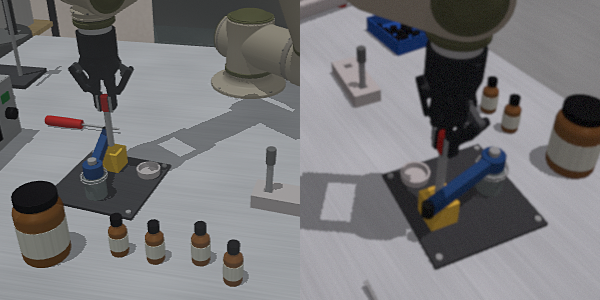

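The bar is now past the socket, and the pin is over the funnel with its foot at about (0.525, -0.232), within 2 mm of the socket centre. I lower it in stages and watch the force.

Request:
apply_moves --motion '[{"tx":0.2,"ty":0.1,"tz":0.7,"turn":0,"jaw":-1},{"tx":0.25,"ty":0.1,"tz":1.4,"turn":0,"jaw":-1},{"tx":0.25,"ty":0.1,"tz":2.1,"turn":0,"jaw":-1},{"tx":0.3,"ty":0.1,"tz":2.7,"turn":0,"jaw":-1},{"tx":0.3,"ty":0.1,"tz":2.7,"turn":0,"jaw":-1}]'

```text
time_s: 6.77
position: [0.5303, -0.2327, 0.1347]
tool_rot: [[1.0, 0.0, -0.031], [0.001, -1.0, 0.007], [-0.031, -0.007, -0.999]]
ft_force: [-0.5, 1.9, -2.7]
grip_width: 0.0183
```

Request:
apply_moves --motion '[{"tx":0,"ty":0,"tz":0.4,"turn":0,"jaw":-1},{"tx":0,"ty":0,"tz":0.8,"turn":0,"jaw":-1}]'

```text
time_s: 6.93
position: [0.53, -0.2327, 0.1264]
tool_rot: [[1.0, 0.0, -0.031], [0.001, -1.0, 0.007], [-0.031, -0.007, -0.999]]
ft_force: [0.2, 2.0, 0.9]
grip_width: 0.0182
```

Request:
apply_moves --motion '[{"tx":0,"ty":0,"tz":0.4,"turn":0,"jaw":-1},{"tx":0,"ty":0,"tz":0.8,"turn":0,"jaw":-1},{"tx":0,"ty":0,"tz":1.2,"turn":0,"jaw":-1},{"tx":0,"ty":0,"tz":1.4,"turn":0,"jaw":-1}]'

```text
time_s: 7.27
position: [0.5295, -0.2325, 0.1118]
tool_rot: [[1.0, 0.0, -0.031], [0.001, -1.0, 0.008], [-0.031, -0.008, -0.999]]
ft_force: [-0.6, 1.8, 0.2]
grip_width: 0.0178
```

```bash
python3 -c "from pin import *;run('home')"
```

```text
7.2667 [ 0.5295 -0.2325  0.1118] [[1.0, 0.0, -0.031], [0.001, -1.0, 0.008], [-0.031, -0.008, -0.999]] [-0.6  1.8  0.2] 0.0178
```

View pics/home.png

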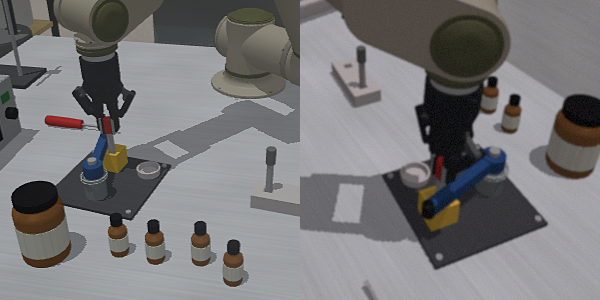

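The pin is in the hole with its foot near the floor, there is no axial force, and the bar rests on the shank. I release it and retract.

Request:
apply_moves --motion '[{"tx":0,"ty":0,"tz":0,"turn":0,"jaw":1},{"tx":0,"ty":0,"tz":0,"turn":0,"jaw":1},{"tx":0,"ty":0,"tz":0,"turn":0,"jaw":1},{"tx":0,"ty":0,"tz":0,"turn":0,"jaw":1},{"tx":0,"ty":0,"tz":0,"turn":0,"jaw":1}]'

```text
time_s: 7.78
position: [0.5296, -0.2327, 0.1121]
tool_rot: [[1.0, 0.0, -0.031], [0.001, -1.0, 0.007], [-0.031, -0.007, -0.999]]
ft_force: [-0.2, 0.5, -1.4]
grip_width: 0.0775
```

Request:
apply_moves --motion '[{"tx":0,"ty":0,"tz":0,"turn":0,"jaw":1},{"tx":0,"ty":0,"tz":0,"turn":0,"jaw":1}]'

```text
time_s: 7.95
position: [0.5296, -0.2327, 0.1122]
tool_rot: [[1.0, 0.0, -0.031], [0.001, -1.0, 0.007], [-0.031, -0.007, -0.999]]
ft_force: [0.3, -0.2, -0.2]
grip_width: 0.0853
```

Request:
apply_moves --motion '[{"tx":0,"ty":0,"tz":-2,"turn":0,"jaw":1},{"tx":0,"ty":0,"tz":-5,"turn":0,"jaw":1},{"tx":0,"ty":0,"tz":-9,"turn":0,"jaw":1},{"tx":0,"ty":0,"tz":-13,"turn":0,"jaw":1},{"tx":0,"ty":0,"tz":-15,"turn":0,"jaw":1}]'

```text
time_s: 8.37
position: [0.535, -0.2342, 0.2673]
tool_rot: [[1.0, 0.0, -0.025], [0.001, -1.0, 0.003], [-0.025, -0.003, -1.0]]
ft_force: [-1.2, -0.1, -0.3]
grip_width: 0.0853
```

Request:
apply_moves --motion '[{"tx":0,"ty":-4,"tz":0,"turn":0,"jaw":1},{"tx":0,"ty":-8,"tz":0,"turn":0,"jaw":1},{"tx":0,"ty":-12,"tz":0,"turn":0,"jaw":1},{"tx":0,"ty":-14,"tz":0,"turn":0,"jaw":1},{"tx":0,"ty":-14,"tz":0,"turn":0,"jaw":1}]'

```text
time_s: 8.78
position: [0.5346, -0.0905, 0.2683]
tool_rot: [[1.0, 0.005, -0.025], [0.005, -1.0, 0.004], [-0.025, -0.004, -1.0]]
ft_force: [0.1, 0.1, 0.6]
grip_width: 0.0848
```

Run:
```python
from h import *
from scipy.optimize import least_squares
s=telemetry.observe();print(s['time_s'],s['position'].round(3),s['qvel'].round(2))
o=[]
piv=np.array([.637,-.2283]);th=np.radians(-7.6)
for n in('scene','side'):
    im,w=cloud(n);o.append(im)
    hsv=cv2.cvtColor(im,cv2.COLOR_RGB2HSV).astype(int);H,S=hsv[...,0],hsv[...,1]
    q=w[((H<8)|(H>172))&(S>120)&(np.hypot(w[...,0]-.527,w[...,1]+.233)<.06)&(w[...,2]>.06)]
    zz=q[:,2]-.11;k=q[:,2]<.122
    r=least_squares(lambda c:np.hypot(q[k,0]-c[0]-c[2]*zz[k],q[k,1]-c[1]-c[3]*zz[k])-.01,[.527,-.233,0,0],loss='soft_l1',f_scale=.001).x
    print(n,len(q),'red',r.round(4),'z range',q[:,2].min(),q[:,2].max())
    b=w[(H>100)&(H<125)&(S>120)&(abs(w[...,2]-.082)<.004)&(np.hypot(w[...,0]-.55,w[...,1]+.25)<.15)][:,:2]-piv
    b=b[np.hypot(*b.T)>.06];a=np.arctan2(b[:,1].mean(),b[:,0].mean())
    print('arm',((a-th-np.radians(150))%(2*np.pi)).round(3),len(b))
    g=w[(S<60)&(w[...,2]>.096)&(w[...,2]<.13)&(np.hypot(w[...,0]-.582,w[...,1]-.113)<.04)]
    print('grey',np.median(g,0).round(4),len(g))
cv2.imwrite('pics/end.png',np.hstack([o[0][60:360,60:360],o[1][120:420,200:500]])[:,:,::-1])
for n in('scene','side'):
    w=np.load(n+'0.npz')['w'];im=np.load(n+'0.npz')['im'];S=cv2.cvtColor(im,cv2.COLOR_RGB2HSV)[...,1]
    g=w[(S<60)&(w[...,2]>.096)&(w[...,2]<.13)&(np.hypot(w[...,0]-.582,w[...,1]-.113)<.04)];print('grey0',n,np.median(g,0).round(4))
```

```text
8.7833 [ 0.535 -0.09   0.268] [-4.12  1.45 -1.56 -1.45 -0.31 -3.24]
scene 138 red [ 0.5287 -0.2212  0.0836  0.1572] z range 0.08084038874531464 0.13006237451492275
arm 0.786 151
grey [0.5912 0.1189 0.116 ] 172
side 296 red [ 0.5219 -0.2287  0.8146  0.7801] z range 0.06494544098277963 0.13050427988532132
arm 0.829 574
grey [0.5794 0.1093 0.1161] 155
grey0 scene [0.591  0.1186 0.1161]
grey0 side [0.5792 0.109  0.1156]
```

View pics/end.png

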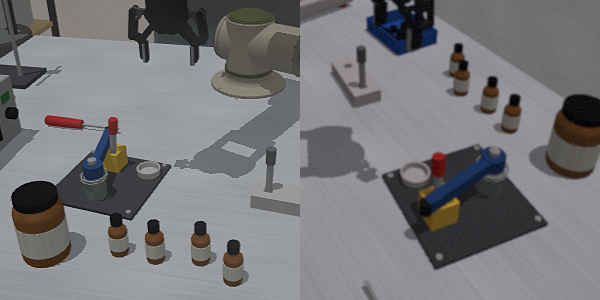

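The pin stands in the socket with the bar resting on it, and the grey pin hasn't moved. My tilt fit was spoiled by stray edge points, so I redo it once with trimmed data.

Run:
```python
from h import *
for n in('scene','side'):
    im,w=cloud(n)
    hsv=cv2.cvtColor(im,cv2.COLOR_RGB2HSV).astype(int);H,S=hsv[...,0],hsv[...,1]
    m=(((H<8)|(H>172))&(S>120)&(np.hypot(w[...,0]-.527,w[...,1]+.233)<.025)&(w[...,2]>.09)).astype(np.uint8)
    m=cv2.erode(m,np.ones((3,3),np.uint8))>0
    q=w[m]; top=q[q[:,2]>.1275].mean(0)
    k=q[:,2]<.124; sl=[np.polyfit(q[k,2],q[k,i],1)[0].round(3) for i in(0,1)]
    print(n,len(q),'top',top.round(4),'slope dx/dz,dy/dz',sl,'zrange',q[:,2].min().round(4),q[:,2].max().round(4),telemetry.observe()['time_s'])
    b=w[(H>100)&(H<125)&(S>120)&(abs(w[...,2]-.082)<.004)&(np.hypot(w[...,0]-.55,w[...,1]+.25)<.15)][:,:2]-[.637,-.2283]
    b=b[np.hypot(*b.T)>.06];print('arm',((np.arctan2(b[:,1].mean(),b[:,0].mean())-np.radians(142.4))%6.2832).round(3))
```

```text
scene 79 top [ 0.533  -0.2195  0.1281] slope dx/dz,dy/dz [np.float64(0.069), np.float64(0.067)] zrange 0.0967 0.1291 8.9333
arm 0.788
side 219 top [ 0.527  -0.225   0.1289] slope dx/dz,dy/dz [np.float64(-0.002), np.float64(0.128)] zrange 0.1001 0.1306 8.9833
arm 0.83
```

```bash
python3 -c "
from rig import close_job; print(close_job())"
```

```text
the job is handed in; nothing more can be done
None
```

The red pin is standing in the yellow socket with the blue arm resting against it, and I handed the job in at about 9 s of the allowed 45 s. No verdict was reported, so the figures below are my own measurements.

I took the pin from the rack by its head and started it on the arm's +y side. I swept the arm round with the shank, lowered the pin into the socket with almost no downward force, then released it and backed off.

| Check | Measured | Allowed |
|---|---|---|
| Head centre height | about 0.112 m (from the head top at 0.128–0.130 m) | 0.100–0.118 m |
| Head offset from socket centre | about 1–2 mm in x, 10 mm in y | 18 mm |
| Pin tilt | about 5–7°, leaning away from the arm | 12° |
| Arm angle | 0.79 rad (scene camera), 0.83 rad (side camera) | 0.7–1.05 rad |
| Grey pin movement | under 1 mm | 20 mm |

- **Arm stillness:** the angle did not change between two sets of pictures about 0.1 s apart.
- **Robot clearance:** after release the gripper was over 10 cm away from everything.
- **Camera disagreement:** the two cameras differ by about 5 mm on the head position and 0.04 rad on the arm angle. Both readings are within limits.
- **Failed check:** my first fit of the pin's tilt was spoiled by stray pixels. I repeated it with those trimmed, and the table uses the repeat.

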